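# Wedge the loaf stop into the bread-slicing board

### The arm

A 6-joint arm with a two-finger parallel gripper is mounted at the origin on the work surface. World frame = base frame: x ahead of the robot, y to its left, z up, the work surface at z = 0. Lengths are in m, angles in rad, forces in N, time in s.
With the tool pointing down it reaches from about 0.25 to 0.725 m from the base axis. Payload 4 kg.
Tool frame: the origin (TCP) lies at the very end of the fingers, on their centre line; the grasp point (between the pads) lies 19 mm behind it; z points along the fingers, y is the direction in which the jaws open and shut (so a half turn about z gives the same grasp; the last joint's range is limited). The gripper opens to 85 mm and grips with 20 to 120 N. Pads are 22 mm wide; open, the fingers measure 114 mm over their backs; the gripper's body (76 mm by 85 mm) begins 54 mm behind the grasp point. The pads swing forward as they close: fully open they stand 13 mm farther back than shut.
Start: joints at [1.116, 0.241, 0.005, 1.335, 0, 1.571], TCP at [0.22, 0.449, 0.231] pointing down, gripper open.
Joint ranges: [-2.72, 2.72], [-1.05, 1.87], [-1.09, 1.28], [-1.99, 2.15], [-1.42, 1.44], [-3.14, 3.14]. Speed limits (rad/s): [2.79, 2.79, 3.14, 3.14, 3.14, 3.14].

### API

Orientations are given as a unit quaternion [x, y, z, w].
In Python, from workcell import bot gives the robot as it stands.
- The arm moves only by the shell command python3 -m crank 'ROWS'. ROWS is JSON, a list that holds one entry, the list of rows, each a list of 5 numbers: the shift along the tool's x, y, z in mm, then the turn about the tool's z in degrees, then the closure in counts, from 0 (fully open) to 255 (shut). In form: [[[tx, ty, tz, turn, grip], ...]]. A call has 1 to 12 rows; each row shifts and turns the pose as measured when the row begins, along the tool's axes as they then stand; what a row does not reach is not made up. A row lasts 1/8 s, in which the tool goes at most 62.5 mm and 10.7 degrees, less where a joint would pass 70% of its speed; a pose out of reach is approached as far as the arm can. A call is refused whole if a number of a shift passes 62.5 or a number of a turn 10.7, either way. A call with a gripper value outside its range is refused whole. The fingers move at their own pace and stop on an object; the grip force is fixed at half the most. Time passes only in rows, so rows that do not move let the fingers close. It gives the time, the measured TCP pose, the force and the opening at its end, in the units of the state.
- bot.get_obs(): the state, without advancing time (a new reading comes with each control period).
- bot.camera(name): name is "scene" or "top"; returns a dict with "img" (384x512x3 uint8, blue, green, red), "depth" (384x512 float32, m along the optical axis (not along the pixel's ray), 0 where there is no reading), "fx", "fy", "cx", "cy" (pixels), "D" ([k1, k2, p1, p2, k3] as OpenCV has them; the pictures are not rectified), "R" (3x3) and "t" (3): a world point X has camera coordinates R X + t. Camera axes: x right, y down, z forward; pixel columns grow to the right and rows downward; lengths in m; the calibration is good to about 2 mm. A picture is of the moment at which its call begins.
- bot.job_done(): hands the job in, once; it reports no verdict.
The state is a dict: "clock": time; "joint_pos": joint angles; "joint_vel": joint speeds; "tau": joint torques, N m; "eef_pos": TCP position; "tool_rot": TCP orientation; "ft_force": force on the tool from outside, world axes, zero at the start; "ft_torque": the same for the moment, N m; "grip_width": finger opening in m.
Only numpy, scipy, OpenCV 4.12 (cv2) and the standard library are available. Lean on these libraries where they do the work, as an engineer would, in place of code of your own. Each camera call takes 0.05 s, during which the arm holds its last target.

### The job

Get the slicing board ready for the next loaf: take the loaf stop with the tapered, dovetailed foot, lay it on the low landing at the near end of the board with its narrow end towards the way, and push it along the tapered way until it wedges tight, then let go. Leave the two straight-footed stops where they are.

Things in the scene. Friction and masses are not known exactly. Their poses are not given: they have to be found in the camera images.
- stop_grip (a point): Centre of the upright fin of the loose beech loaf stop (0.2 kg; sizes in mm). Foot 90 long, 18 high, tapered in plan: underside 78 wide at the rear, 54 at the nose; dovetail flanks (top 6 narrower each side). On mid-foot a fin 16 thick (along x), 54 wide (y), 60 high. The point is 48 above the underside, 30 below the fin's top. x along the foot to its narrow nose, y across, z up.
- seat (a point): Where stop_grip lies, same axes, once wedged in the fixed 400 x 156 mm beech and walnut board. x: sliding direction, away from the robot. 60 above bench, 48 above the way's floor. Flat landing, level with that floor, at x -230 to -90; then, to x +70, the way between undercut rails 16 high, 90 wide at the mouth, tapered as the foot. Pushed with 5 to 15 N the stop wedges within some 4 mm of here.
- wide_stop_grip (a point): Bystander, leave alone: centre of the fin of a loaf stop with the same fin, but on a straight-sided, rectangular foot 90 x 78 mm. Point 48 above its underside, x along the foot.
- narrow_stop_grip (a point): Bystander, leave alone: centre of the fin of a loaf stop with the same fin, but on a straight-sided, rectangular foot 90 x 50 mm. Point 48 above its underside, x along the foot.
There are look-alikes about, which are no part of the job. What is shaped like the part that bears stop_grip but green, purple or red is not meant.

How it is judged:
On the way, in this order (a step that is already met when the one before it is completed fails the run):
1. the stop lies flat on the landing or just inside the mouth, nose towards the way (x of stop_grip in the frame of seat between -0.21 and -0.03 m and y of stop_grip in the frame of seat between -0.03 and 0.03 m and z of stop_grip in the frame of seat between -0.005 and 0.005 m and angle between the x axis of stop_grip and the x axis of seat, either way round below 0.35 rad), for 0.05 s.
2. the stop is pushed in until it wedges: within 10 mm of its seat and pressed against the board with more than 5 N (x of stop_grip in the frame of seat above -0.01 m and contact force between stop and board above 5 N), for 0.05 s.
At the end, for the whole second after the job is handed in: The tapered stop sits wedged in the way of the slicing board, within 10 mm short of and 15 mm beyond its seat, 10 mm sideways, 5 mm in height and 10 degrees, upright and released (x of stop_grip in the frame of seat between -0.01 and 0.015 m and y of stop_grip in the frame of seat between -0.01 and 0.01 m and z of stop_grip in the frame of seat between -0.005 and 0.005 m and angle between stop_grip's own z axis and vertical below 0.18 rad and angle between the x axis of stop_grip and the x axis of seat, either way round below 0.18 rad); the robot touches nothing.
It fails at once if a straight-footed stop is moved by more than 30 mm (distance of any of wide_stop_grip, narrow_stop_grip from where it was at the start of the episode above 0.03 m).
It also fails if it takes over 48 s, if anything falls off the work surface, if the arm or the gripper's body presses on something with over 40 N, if the wrist force passes 120 N, or if a joint passes its speed limit or range.

## Working session

There is one attempt and no reset: what is moved stays moved. The work goes in short steps, Python scripts to look and compute and a shell command to move; the robot and the scene stay as the last step left them, time stands still between calls to the robot, and variables do not carry over. Pictures are saved under pics/ and viewed, and the job is handed in when it is done.

```bash
mkdir -p pics; ls; python3 - <<'E'
from workcell import bot
import cv2,pickle
o=bot.get_obs();print(o)
for n in("scene","top"):
    c=bot.camera(n);pickle.dump(c,open(n+'0.pkl','wb'));cv2.imwrite(f'pics/{n}0.png',c['img']);print(n,c['fx'],c['fy'],c['cx'],c['cy'],c['D'],c['R'],c['t'])
E
```

```text
pics
{'clock': 0.0, 'joint_pos': array([ 1.11602788e+00,  2.41383051e-01,  3.72163983e-03,  1.33521166e+00,
       -1.36662665e-05,  1.57079539e+00]), 'joint_vel': array([-0.00177423, -0.00093215, -0.00172908,  0.00109155,  0.00073183,
       -0.00133034]), 'tau': array([-5.80659944e-04, -3.72318864e+01,  2.52408493e+01,  1.69809762e-02,
       -9.25328686e-05,  7.78148149e-06]), 'eef_pos': array([0.21935058, 0.4486063 , 0.23042693]), 'tool_rot': array([ 2.25429265e-01,  9.74258984e-01, -1.01318207e-03, -2.27422843e-04]), 'ft_force': array([0.19594426, 0.01260816, 0.9798981 ]), 'ft_torque': array([0.00136655, 0.01480902, 0.00438184]), 'grip_width': 0.0854140567327893}
scene 426.2204081019509 426.2204081019509 257.00909113248605 194.94724868112192 [-0.02854327  0.          0.          0.          0.        ] [[-0.82511028  0.5649593  -0.00374459]
 [ 0.44397323  0.64428541 -0.62272312]
 [-0.34940063 -0.51547774 -0.78243331]] [ 0.41708131 -0.18663385  1.31358005]
top 485.70827925436487 485.70827925436487 257.34879326853627 179.25860811348113 [-0.05974443  0.          0.          0.          0.        ] [[ 4.04498832e-04 -9.99975256e-01 -7.02304166e-03]
 [-9.92049383e-01  4.82566792e-04 -1.25848273e-01]
 [ 1.25848549e-01  7.01810963e-03 -9.92024641e-01]] [0.01354612 0.52346784 1.21776968]
```

View pics/scene0.png

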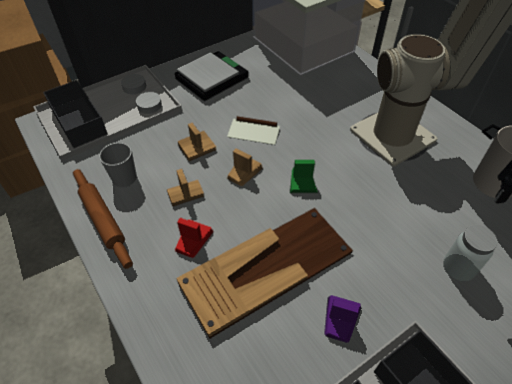

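View pics/top0.png

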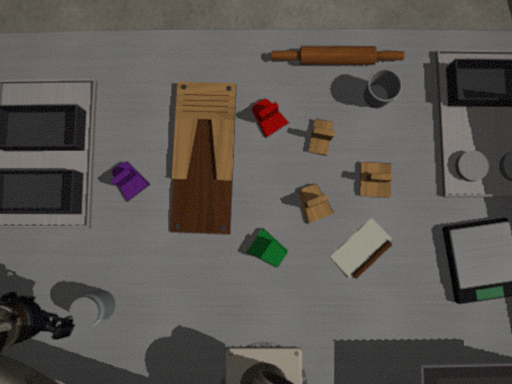

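```bash
cat > h.py <<'E'
import numpy as np,cv2,pickle
def cloud(c):
    h,w=c['depth'].shape
    K=np.array([[c['fx'],0,c['cx']],[0,c['fy'],c['cy']],[0,0,1]])
    u,v=np.meshgrid(np.arange(w),np.arange(h))
    p=cv2.undistortPoints(np.stack([u,v],-1).reshape(-1,1,2).astype(float),K,np.array(c['D'])).reshape(h,w,2)
    d=c['depth'].astype(float)
    P=np.dstack([p*d[...,None],d])
    X=(P-np.array(c['t']))@np.array(c['R'])
    X[d==0]=np.nan
    return X
def pix(c,X):
    K=np.array([[c['fx'],0,c['cx']],[0,c['fy'],c['cy']],[0,0,1]])
    return cv2.projectPoints(np.array(X,float).reshape(-1,1,3),cv2.Rodrigues(np.array(c['R']))[0],np.array(c['t']),K,np.array(c['D']))[0][:,0]
E
python3 - <<'E'
from h import *
c=pickle.load(open('top0.pkl','rb'));X=cloud(c)
s=pickle.load(open('scene0.pkl','rb'));Y=cloud(s)
for uv in [(321,137),(376,179),(315,203),(205,100),(205,200),(260,300)]: print(uv,X[uv[1],uv[0]].round(3))
cv2.imwrite('pics/crop_top.png',cv2.resize(c['img'][105:230,290:410],None,fx=5,fy=4.6,interpolation=cv2.INTER_CUBIC)if 0 else cv2.resize(c['img'][110:230,290:410],None,fx=5,fy=5,interpolation=cv2.INTER_CUBIC))
cv2.imwrite('pics/crop_sc.png',cv2.resize(s['img'][110:215,155:275],None,fx=5,fy=5,interpolation=cv2.INTER_CUBIC))
# blobs on top cloud: beech colour, classes by height
for name,Z,im in(('top',X,c['img']),('sc',Y,s['img'])):
    x,y,z=Z[...,0],Z[...,1],Z[...,2]
    m=((z>0.008)&(z<0.1)&(x>0.3)&(x<.66)&(y<-.05)&(y>-.4)).astype(np.uint8)
    n,l,st,ce=cv2.connectedComponentsWithStats(m)
    for i in range(1,n):
        if st[i,4]>60:
            k=l==i; print(name,i,st[i],ce[i].round(),im[k].mean(0).round())
            for lo,hi in((.008,.03),(.065,.1)):
                q=Z[k&(z>lo)&(z<hi)]
                if len(q)>4:
                    r=cv2.minAreaRect((q[:,:2]*1000).astype(np.float32));print('  ',lo,len(q),q.mean(0).round(4),np.median(q[:,2]).round(4),r)
E
```

```text
(321, 137) [ 0.633 -0.151  0.04 ]
(376, 179) [ 0.518 -0.282  0.078]
(315, 203) [ 0.459 -0.129  0.079]
(205, 100) [0.736 0.153 0.026]
(205, 200) [0.472 0.15  0.011]
(260, 300) [ 0.214  0.007 -0.004]
top 1 [309 127  26  28 529] [321. 140.] [ 50.  81. 107.]
   0.008 303 [ 0.615  -0.1493  0.0184] 0.0181 ((628.7135620117188, -152.3997039794922), (53.181941986083984, 70.01486206054688), 81.57636260986328)
   0.065 156 [ 0.6384 -0.1534  0.0768] 0.0773 ((639.5223388671875, -154.0857696533203), (53.63544845581055, 16.871044158935547), 79.10275268554688)
top 10 [ 361  162   31   36 1037] [376. 179.] [ 52.  85. 113.]
   0.008 832 [ 0.5233 -0.2932  0.018 ] 0.018 ((525.7042236328125, -295.8382873535156), (77.20480346679688, 91.4862289428711), 87.31927490234375)
   0.065 158 [ 0.5247 -0.2926  0.0767] 0.0772 ((525.5375366210938, -293.39508056640625), (53.513404846191406, 16.778926849365234), 85.70346069335938)
top 15 [300 184  34  40 813] [315. 203.] [ 52.  85. 112.]
   0.008 651 [ 0.4606 -0.1343  0.0175] 0.0178 ((464.9986877441406, -133.78207397460938), (89.4536361694336, 69.88916778564453), 22.39
[... 922 characters left out ...]
c 29 [228 148  35  36 695] [243. 166.] [44. 68. 86.]
   0.008 398 [ 0.4696 -0.118   0.0183] 0.0188 ((461.3042907714844, -127.96061706542969), (97.82831573486328, 56.52580642700195), 14.098001480102539)
   0.065 145 [ 0.4663 -0.1284  0.0759] 0.0776 ((464.85211181640625, -130.4075927734375), (17.961912155151367, 53.936798095703125), 21.273868560791016)
sc 32 [174 168  31  33 524] [188. 187.] [ 60.  91. 115.]
   0.008 329 [ 0.6255 -0.1439  0.0187] 0.0191 ((628.3875122070312, -148.50794982910156), (53.67991638183594, 70.08554077148438), 79.4013671875)
   0.065 126 [ 0.6398 -0.1467  0.0775] 0.0788 ((638.4376220703125, -150.5037841796875), (56.20470428466797, 16.461227416992188), 79.4922866821289)
```

View pics/crop_top.png

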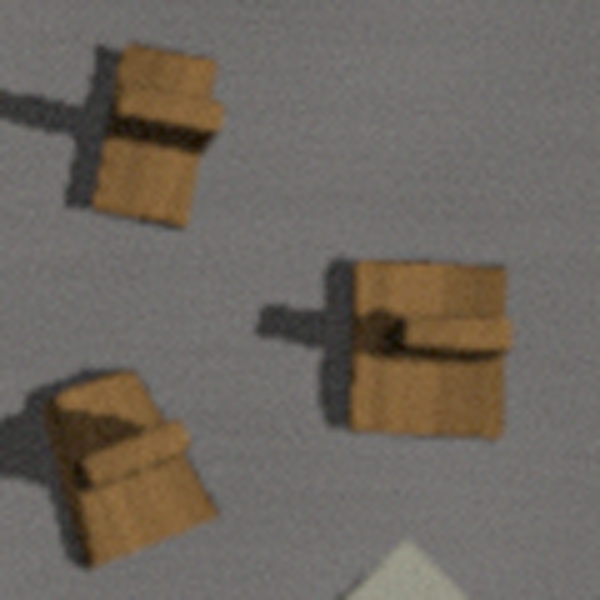

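```bash
python3 - <<'E'
from h import *
c=pickle.load(open('top0.pkl','rb'));X=cloud(c)
# stop candidate foot: orientation; width of foot cross-section along each direction
f=np.array([.4655,-.1341])
x,y,z=X[...,0],X[...,1],X[...,2]
m=(z>.009)&(z<.024)&(np.hypot(x-f[0],y-f[1])<.062)
q=X[m][:,:2]-f
for a0 in (22,):
    a=np.radians(a0);ex=np.array([np.cos(a),np.sin(a)]);ey=np.array([-ex[1],ex[0]])
    A=q@ex*1000;B=q@ey*1000
    for lo in range(-50,50,10):
        k=(A>=lo)&(A<lo+10)
        if k.sum()>2: print(lo,k.sum(),B[k].min().round(1),B[k].max().round(1))
# board
m=(z>.006)&(z<.04)&(x>.35)&(x<.82)&(y>.03)&(y<.28)
b=X[m];print(cv2.minAreaRect((b[:,:2]*1000).astype(np.float32)))
print(np.histogram(b[:,2],bins=np.arange(.006,.036,.002)))
for xs in np.arange(.42,.80,.02):
    k=(abs(b[:,0]-xs)<.006);s=b[k];hi=s[s[:,2]>.022];lo=s[s[:,2]<.018]
    print(xs.round(2),'hi',hi[:,1].min().round(4) if len(hi) else None,hi[:,1].max().round(4) if len(hi) else None,'lo',lo[:,1].min().round(4) if len(lo) else None,lo[:,1].max().round(4) if len(lo) else None, np.median(lo[:,2]).round(4) if len(lo) else None)
E
```

```text
-50 55 -34.6 35.1
-40 100 -34.7 33.2
-30 99 -32.1 35.0
-20 92 -31.5 30.4
-10 24 -23.2 31.0
0 6 22.1 29.2
10 79 -27.5 27.9
20 77 -25.8 27.4
30 70 -25.4 24.1
40 30 -21.2 23.4
((581.8553466796875, 155.35186767578125), (467.8770751953125, 242.0716552734375), 1.111314058303833)
(array([ 365,  888, 1333, 1203,  594,  184,   33,   67,  234,  752, 1337,
       1234,  644,  153]), array([0.006, 0.008, 0.01 , 0.012, 0.014, 0.016, 0.018, 0.02 , 0.022,
       0.024, 0.026, 0.028, 0.03 , 0.032, 0.034]))
0.42 hi None None lo 0.0846 0.2391 0.0115
0.44 hi None None lo 0.0329 0.2582 0.0111
0.46 hi None None lo 0.0823 0.2369 0.0118
0.48 hi None None lo 0.0823 0.2381 0.0111
0.5 hi None None lo 0.075 0.2381 0.0118
0.52 hi 0.0818 0.1182 lo 0.033 0.2733 0.0118
0.54 hi 0.0795 0.2361 lo 0.0799 0.1989 0.0117
0.56 hi 0.0792 0.2333 lo 0.1251 0.194 0.0119
0.58 hi 0.0793 0.234 lo 0.078 0.2563 0.0112
0.6 hi 0.0796 0.2351 lo 0.0703 0.1894 0.0119
0.62 hi 0.0771 0.2322 lo 0.1311 0.1847 0.0125
0.64 hi 0.0771 0.2331 lo 0.0413 0.1825 0.0112
0.66 hi 0.0774 0.2305 lo 0.0756 0.2636 0.0116
0.68 hi 0.075 0.2312 lo 0.0494 0.248 0.0118
0.7 hi 0.0751 0.2321 lo None None None
0.72 hi 0.0753 0.2295 lo 0.0684 0.2787 0.0075
0.74 hi 0.073 0.2301 lo 0.0734 0.0736 0.015
0.76 hi 0.0728 0.2275 lo 0.0606 0.0687 0.0063
0.78 hi 0.0729 0.2286 lo 0.0634 0.0634 0.008
0.8 hi None None lo 0.0608 0.2346 0.0067
```

The three beech stops in the top view are at (315,203), (376,179) and (321,137):
- (315,203): its foot tapers from about 70 to 46 mm on top, and its dovetail flanks show. This is the one meant, with its nose at yaw +22°.
- (376,179): a 77 x 91 mm rectangle, so the wide bystander.
- (321,137): about 50 mm straight, so the narrow bystander.

The enlarged crop confirms it: the only trapezoid is at lower left. Next I'll fit the board.

```bash
python3 - <<'E'
from h import *
for nm in('top','scene'):
    c=pickle.load(open(nm+'0.pkl','rb'));X=cloud(c)
    x,y,z=X[...,0],X[...,1],X[...,2]
    hsv=cv2.cvtColor(c['img'],cv2.COLOR_BGR2HSV)
    m=((z>.007)&(z<.04)&(x>.35)&(x<.85)&(y>.05)&(y<.27)&(hsv[...,1]>70)).astype(np.uint8)
    n,l,st,ce=cv2.connectedComponentsWithStats(m);i=1+st[1:,4].argmax()
    m=cv2.morphologyEx((l==i).astype(np.uint8),cv2.MORPH_OPEN,np.ones((3,3)))>0
    b=X[m];print(nm,cv2.minAreaRect((b[:,:2]*1000).astype(np.float32)))
    # rail points
    hi=b[b[:,2]>.022]
    a=np.radians(-1.8);ex=np.array([np.cos(a),np.sin(a)]);ey=np.array([-ex[1],ex[0]])
    A=hi[:,:2]@ex;B=hi[:,:2]@ey;Bb=b[:,:2]@ey;Ab=b[:,:2]@ex
    print('A rail',np.percentile(A,[.2,1,99,99.8]).round(4),'A board',np.percentile(Ab,[.2,99.8]).round(4),'B',np.percentile(Bb,[.5,99.5]).round(4))
    A0=Ab.min()
    # rail inner edges
    mid=(np.percentile(Bb,.5)+np.percentile(Bb,99.5))/2
    for s in np.arange(.15,.30,.02):
        k=abs(A-A0-s)<.01
        L=B[k&(B>mid)].min();R=B[k&(B<mid)].max();print('  ',s.round(2),(R-mid).round(4),(L-mid).round(4))
    P=[];Q=[]
    for s in np.arange(.02,.38,.01):
        k=abs(Ab-A0-s)<.005;P.append(np.r_[s,Bb[k].min(),Bb[k].max()])
    P=np.array(P)
    for j in(1,2):print('edge slope',np.degrees(np.polyfit(P[:,0],P[:,j],1)[0]))
    print('mid',mid)
E
```

```text
top ((587.0599975585938, 156.83856201171875), (157.50357055664062, 399.4576721191406), 88.13339233398438)
A rail [0.5206 0.5233 0.7784 0.78  ] A board [0.3829 0.7796] B [0.0971 0.2523]
   0.15 -0.0394 0.0378
   0.17 -0.0357 0.0342
   0.19 -0.0326 0.0329
   0.21 -0.0291 0.0306
   0.23 -0.028 0.0262
   0.25 -0.0244 0.0248
   0.27 -0.0209 0.023
   0.29 -0.0018 0.0011
edge slope -0.43087893423341045
edge slope 0.09294574327785246
mid 0.1746930969591246
scene ((585.4511108398438, 158.4908447265625), (158.73471069335938, 399.9297180175781), 88.26233673095703)
A rail [0.5208 0.5248 0.7783 0.7796] A board [0.3829 0.7796] B [0.1004 0.2555]
   0.15 -0.0392 0.0352
   0.17 -0.0367 0.0326
   0.19 -0.0333 0.0308
   0.21 -0.0301 0.028
   0.23 -0.0276 0.0252
   0.25 -0.0248 0.0228
   0.27 -0.0229 0.0195
   0.29 -0.0054 0.0011
edge slope -0.4502359637606907
edge slope 0.1317888904938784
mid 0.17796428734879594
```

View pics/crop_sc.png

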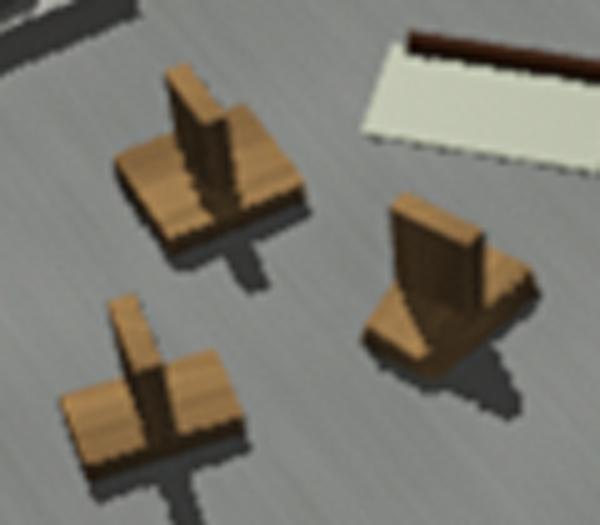

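The board centre comes out at about (0.586, 0.158) with yaw -1.85° and the floor at z = 12 mm, which matches the 400 x 156 size. Seat is then about (0.616, 0.157). First I turn the tool so that tool y lies along the stop's 22° yaw (+42°).

```bash
cat > go.py <<'E'
import sys,numpy as np
from scipy.spatial.transform import Rotation as R
from workcell import bot
def to(x,y,z,yaw):
    o=bot.get_obs();M=R.from_quat(o['tool_rot']).as_matrix()
    d=np.array([x,y,z])-o['eef_pos'];ty=np.degrees(np.arctan2(M[1,1],M[0,1]))
    t=-(yaw-ty);t=(t+90)%180-90
    print('t',round(float(o['clock']),2),'pos',o['eef_pos'].round(4),'yaw_y',ty.round(2),'tilt',M[:,2].round(3),'| tool shift mm',(M.T@d*1000).round(1),'turn',t.round(2),'F',o['ft_force'].round(1),'w',o['grip_width'].round(4),'j6',o['joint_pos'][5].round(2))
if __name__=='__main__': to(*map(float,sys.argv[1:5]))
E
python3 -m crank '[[[0,0,0,10.5,0],[0,0,0,10.5,0],[0,0,0,10.5,0],[0,0,0,10.5,0],[0,0,0,0,0]]]'; python3 go.py .4655 -.133 .18 22
```

```text
clock: 0.72
eef_pos: [0.2186, 0.447, 0.2278]
tool_rot: [0.567, 0.824, -0.004, 0.001]
ft_force: [0.7, 0.3, -0.4]
grip_width: 0.0855Traceback (most recent call last):
  File "go.py", line 9, in <module>
    if __name__=='__main__': to(*map(float,sys.argv[1:5]))
                             ~~^^^^^^^^^^^^^^^^^^^^^^^^^^^
  File "go.py", line 8, in to
    print('t',round(float(o['clock']),2),'pos',o['eef_pos'].round(4),'yaw_y',ty.round(2),'tilt',M[:,2].round(3),'| tool shift mm',(M.T@d*1000).round(1),'turn',t.round(2),'F',o['ft_force'].round(1),'w',o['grip_width'].round(4),'j6',o['joint_pos'][5].round(2))
                                                                                                                                                                                                         ^^^^^^^^^^^^^^^^^^^^^
AttributeError: 'float' object has no attribute 'round'
```

```bash
sed -i "s/o\['grip_width'\].round(4)/round(float(o['grip_width']),4)/" go.py; python3 go.py .4655 -.133 .18 22
```

```text
t 0.72 pos [0.2186 0.447  0.2278] yaw_y 20.96 tilt [-0.004 -0.007 -1.   ] | tool shift mm [-629.6   23.4   51.1] turn -1.04 F [ 0.7  0.3 -0.4] w 0.0855 j6 2.32
```

```bash
python3 -m crank '[[[-60,2,2,0,0],[-60,2,2,0,0],[-60,2,2,0,0],[-60,2,2,0,0],[-60,2,2,0,0],[-60,2,2,0,0],[-60,2,2,0,0],[-60,2,2,0,0],[-60,2,2,0,0],[-30,2,2,0,0]]]'; python3 go.py .4655 -.133 .12 22
```

```text
clock: 1.98
eef_pos: [0.4569, -0.0876, 0.2094]
tool_rot: [0.549, 0.836, -0.002, 0.002]
ft_force: [-0.4, -0.2, 0.4]
grip_width: 0.0857
t 1.98 pos [ 0.4569 -0.0876  0.2094] yaw_y 23.38 tilt [ 0.001 -0.007 -1.   ] | tool shift mm [-44.6 -10.   89.7] turn 1.38 F [-0.4 -0.2  0.4] w 0.0857 j6 0.98
```

```bash
python3 -m crank '[[[-30,-8,30,1,0],[-15,-2,30,0,0],[0,0,25,0,0],[0,0,0,0,0]]]'; python3 go.py .4655 -.133 .03 22
```

```text
clock: 2.48
eef_pos: [0.4665, -0.1384, 0.1217]
tool_rot: [0.554, 0.833, -0.002, 0.002]
ft_force: [0.1, -0.3, -0.1]
grip_width: 0.0852
t 2.48 pos [ 0.4665 -0.1384  0.1217] yaw_y 22.75 tilt [ 0.001 -0.007 -1.   ] | tool shift mm [ 6.   1.3 91.7] turn 0.75 F [ 0.1 -0.3 -0.1] w 0.0852 j6 0.89
```

```bash
python3 - <<'E'
from workcell import bot
import cv2
for n,s in(("scene",(90,250,140,360)),("top",(100,300,220,420))):
    c=bot.camera(n);a=c['img'][s[0]:s[1],s[2]:s[3]];cv2.imwrite(f'pics/{n}1.png',cv2.resize(a,None,fx=3.5 if n=='scene' else 3,fy=3.5 if n=='scene' else 3,interpolation=cv2.INTER_CUBIC))
E
```

```text
(no output)
```

View pics/scene1.png

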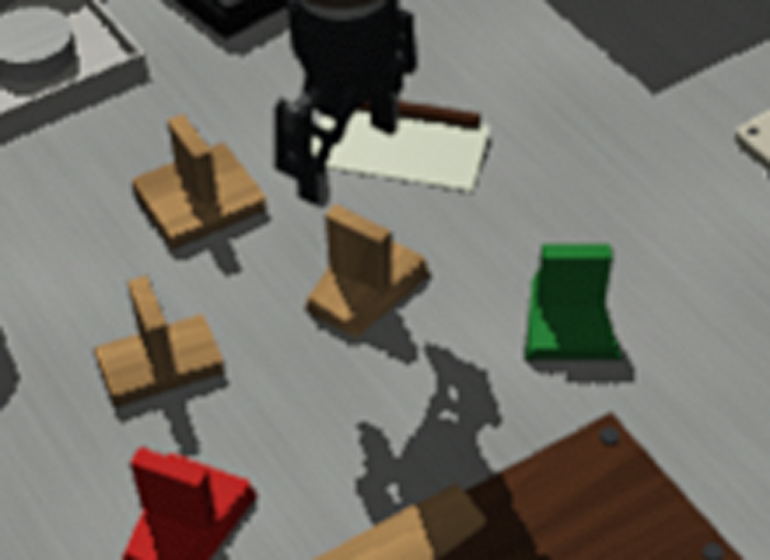

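The open fingers straddle the fin of the tapered stop, which is at about (360,250) in the crop, and the bystanders are clear. Next I descend.

```bash
python3 -m crank '[[[6,1,30,1,0],[0,0,30,0,0],[0,0,20,0,0],[0,0,8,0,0],[0,0,0,0,0]]]'; python3 go.py .4655 -.133 .030 22
```

```text
clock: 3.2
eef_pos: [0.4755, -0.1336, 0.0423]
tool_rot: [0.558, 0.83, 0.001, 0.013]
ft_force: [0.1, 0.3, -0.4]
grip_width: 0.0854
t 3.2 pos [ 0.4755 -0.1336  0.0423] yaw_y 22.16 tilt [ 0.022 -0.012 -1.   ] | tool shift mm [ 4.6 -9.2 12. ] turn 0.16 F [ 0.1  0.3 -0.4] w 0.0854 j6 0.91
```

```bash
python3 -m crank '[[[3,-9,0,0,0],[0,0,0,0,0]]]'; python3 go.py .4655 -.133 .030 22; python3 -c "
from workcell import bot
o=bot.get_obs();print(o['joint_pos'].round(3),o['joint_vel'].round(3))"
```

```text
clock: 3.45
eef_pos: [0.4668, -0.1345, 0.0441]
tool_rot: [0.558, 0.83, 0.002, 0.014]
ft_force: [0.5, -0.1, -0.0]
grip_width: 0.0853
t 3.45 pos [ 0.4668 -0.1345  0.0441] yaw_y 22.21 tilt [ 0.026 -0.013 -1.   ] | tool shift mm [ 2.2 -0.9 14. ] turn 0.21 F [ 0.5 -0.1 -0. ] w 0.0853 j6 0.91
[-0.277  0.364 -0.359  0.82  -0.006  0.906] [ 0.004 -0.005  0.031 -0.008  0.002 -0.002]
```

```bash
python3 -m crank '[[[2,0,6,0,0],[0,0,6,0,0],[0,0,3,0,0],[0,0,0,0,0]]]'; python3 go.py .4655 -.133 .030 22
```

```text
clock: 3.95
eef_pos: [0.4669, -0.133, 0.0287]
tool_rot: [0.558, 0.83, 0.002, 0.015]
ft_force: [0.2, 0.5, -0.3]
grip_width: 0.0854
t 3.95 pos [ 0.4669 -0.133   0.0287] yaw_y 22.2 tilt [ 0.027 -0.014 -1.   ] | tool shift mm [ 0.5 -1.3 -1.3] turn 0.2 F [ 0.2  0.5 -0.3] w 0.0854 j6 0.91
```

```bash
python3 -m crank '[[[0,0,0,0,255],[0,0,0,0,255],[0,0,0,0,255],[0,0,0,0,255],[0,0,0,0,255],[0,0,0,0,255]]]'; python3 go.py .4655 -.133 .030 22
```

```text
clock: 4.7
eef_pos: [0.467, -0.1333, 0.0294]
tool_rot: [0.558, 0.83, 0.002, 0.015]
ft_force: [-0.1, -0.1, 0.3]
grip_width: 0.0154
t 4.7 pos [ 0.467  -0.1333  0.0294] yaw_y 22.2 tilt [ 0.027 -0.014 -1.   ] | tool shift mm [ 0.8 -1.3 -0.7] turn 0.2 F [-0.1 -0.1  0.3] w 0.0154 j6 0.91
```

```bash
python3 -m crank '[[[0,0,-15,0,255],[0,0,-20,0,255],[0,0,-25,0,255],[0,0,-25,0,255],[0,0,-20,0,255],[0,0,0,0,255]]]'; python3 go.py .456 .162 .13 -1.85
python3 -m crank '[[[0,0,0,8,255],[0,0,0,8,255],[0,0,0,8,255],[0,0,0,0,255]]]'; python3 go.py .456 .162 .13 -1.85
```

```text
clock: 5.45
eef_pos: [0.4627, -0.1311, 0.1393]
tool_rot: [0.558, 0.83, 0.002, 0.014]
ft_force: [0.6, -1.1, -2.9]
grip_width: 0.0153
t 5.45 pos [ 0.4627 -0.1311  0.1393] yaw_y 22.21 tilt [ 0.025 -0.013 -1.   ] | tool shift mm [274.  104.4   5.3] turn 24.06 F [ 0.6 -1.1 -2.9] w 0.0153 j6 0.91
clock: 5.95
eef_pos: [0.4601, -0.1302, 0.1365]
tool_rot: [0.722, 0.692, 0.003, 0.011]
ft_force: [0.9, -0.2, -1.9]
grip_width: 0.015
t 5.95 pos [ 0.4601 -0.1302  0.1365] yaw_y -2.47 tilt [ 0.02  -0.011 -1.   ] | tool shift mm [291.8 -16.9   3.1] turn -0.62 F [ 0.9 -0.2 -1.9] w 0.015 j6 1.34
```

```bash
python3 -m crank '[[[25,-2,0,0,255],[35,-2,0,0,255],[35,-2,0,0,255],[35,-2,0,0,255],[35,-2,0,0,255],[35,-2,0,0,255],[35,-2,0,0,255],[30,-2,0,0,255],[20,0,0,0,255],[0,0,0,0,255]]]'; python3 go.py .456 .162 .13 -1.85
```

```text
clock: 7.2
eef_pos: [0.4503, 0.1633, 0.1274]
tool_rot: [0.714, 0.7, -0.0, 0.008]
ft_force: [-0.3, -0.5, -2.8]
grip_width: 0.0152
t 7.2 pos [0.4503 0.1633 0.1274] yaw_y -1.08 tilt [ 0.011 -0.012 -1.   ] | tool shift mm [-1.3  5.8 -2.5] turn 0.77 F [-0.3 -0.5 -2.8] w 0.0152 j6 1.95
```

```bash
python3 -m crank '[[[0,3,20,0.7,255],[0,3,25,0,255],[0,0,18,0,255],[0,0,0,0,255]]]'; python3 go.py .456 .162 .0414 -1.85; python3 - <<'E'
from workcell import bot
import cv2
from h import *
for n,s in(("scene",(190,350,150,370)),("top",(70,250,130,290))):
    c=bot.camera(n);pickle.dump(c,open(n+'2.pkl','wb'));a=c['img'][s[0]:s[1],s[2]:s[3]];cv2.imwrite(f'pics/{n}2.png',cv2.resize(a,None,fx=3.3,fy=3.3,interpolation=cv2.INTER_CUBIC))
E
```

```text
clock: 7.7
eef_pos: [0.4563, 0.1593, 0.062]
tool_rot: [0.717, 0.697, -0.002, 0.009]
ft_force: [0.1, -0.6, -2.0]
grip_width: 0.0155
t 7.7 pos [0.4563 0.1593 0.062 ] yaw_y -1.56 tilt [ 0.009 -0.015 -1.   ] | tool shift mm [ 3.  -0.5 20.6] turn 0.29 F [ 0.1 -0.6 -2. ] w 0.0155 j6 1.94
```

View pics/scene2.png

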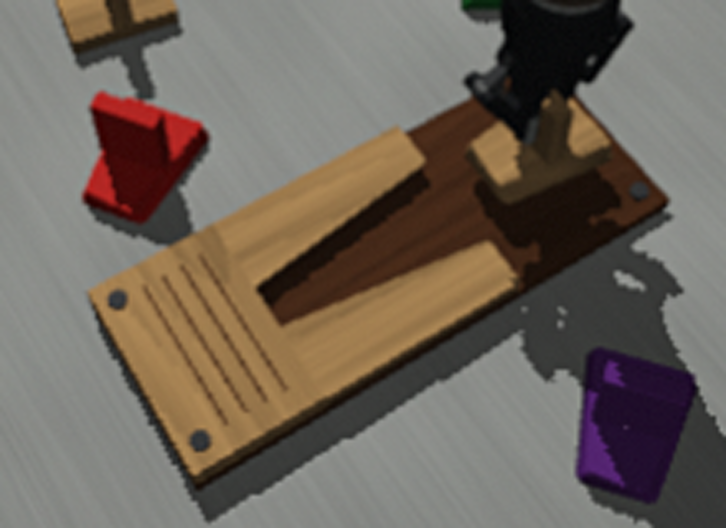

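View pics/top2.png

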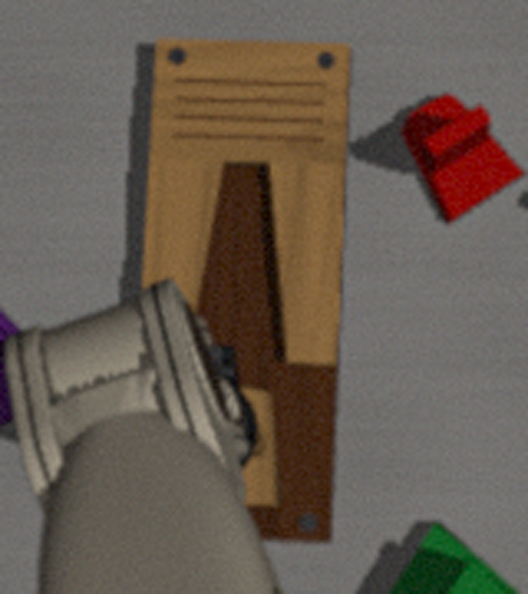

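The stop hovers over the landing with its narrow nose pointing at the mouth: scene crop (535,160), top crop (265,440). Next I lower it.

```bash
python3 -m crank '[[[3,0,9,0.3,255],[0,0,7,0,255],[0,0,3,0,255],[0,0,1,0,255],[0,0,0,0,255]]]'; python3 go.py .456 .162 .0414 -1.85
```

```text
clock: 8.43
eef_pos: [0.4598, 0.1633, 0.0443]
tool_rot: [0.718, 0.695, 0.002, 0.01]
ft_force: [-0.1, -0.1, -2.5]
grip_width: 0.0153
t 8.43 pos [0.4598 0.1633 0.0443] yaw_y -1.86 tilt [ 0.017 -0.012 -1.   ] | tool shift mm [-1.4 -3.8  2.9] turn -0.01 F [-0.1 -0.1 -2.5] w 0.0153 j6 1.96
```

```bash
python3 -m crank '[[[0,0,2,0,255],[0,0,1.5,0,255],[0,0,0,0,255]]]'; python3 go.py .456 .162 .0414 -1.85
```

```text
clock: 8.8
eef_pos: [0.4601, 0.1635, 0.0416]
tool_rot: [0.718, 0.695, 0.002, 0.01]
ft_force: [-0.2, -0.1, -1.6]
grip_width: 0.0151
t 8.8 pos [0.4601 0.1635 0.0416] yaw_y -1.86 tilt [ 0.018 -0.012 -1.   ] | tool shift mm [-1.6 -4.1  0.2] turn -0.01 F [-0.2 -0.1 -1.6] w 0.0151 j6 1.96
```

```bash
python3 -m crank '[[[0,0,1.5,0,255],[0,0,0,0,255]]]'; python3 -m crank '[[[0,0,0,0,0],[0,0,0,0,0],[0,0,0,0,0],[0,0,0,0,0]]]'; python3 go.py .456 .162 .0414 -1.85; python3 - <<'E'
from workcell import bot
from h import *
c=bot.camera("scene");X=cloud(c)
x,y,z=X[...,0],X[...,1],X[...,2]
hsv=cv2.cvtColor(c['img'],cv2.COLOR_BGR2HSV)
wood=(hsv[...,1]>90)
m=wood&(x>.38)&(x<.53)&(y>.1)&(y<.22)
for lo,hi in((.024,.034),(.085,.096)):
    q=X[m&(z>lo)&(z<hi)&((x<.51))]
    print(len(q),np.median(q[:,2]).round(4),cv2.minAreaRect((q[:,:2]*1000).astype(np.float32)))
cv2.imwrite('pics/scene3.png',cv2.resize(c['img'][190:350,150:370],None,fx=3.3,fy=3.3,interpolation=cv2.INTER_CUBIC))
E
```

```text
clock: 9.05
eef_pos: [0.4602, 0.1635, 0.0417]
tool_rot: [0.718, 0.695, 0.003, 0.01]
ft_force: [-0.7, -1.5, -2.2]
grip_width: 0.0152
clock: 9.55
eef_pos: [0.4617, 0.164, 0.042]
tool_rot: [0.718, 0.695, 0.004, 0.011]
ft_force: [0.6, -0.1, 0.6]
grip_width: 0.0849
t 9.55 pos [0.4617 0.164  0.042 ] yaw_y -1.86 tilt [ 0.021 -0.01  -1.   ] | tool shift mm [-2.2 -5.7  0.5] turn -0.01 F [ 0.6 -0.1  0.6] w 0.0849 j6 1.96
424 0.0308 ((461.98663330078125, 168.27024841308594), (92.03602600097656, 67.32061004638672), 0.8680206537246704)
86 0.0906 ((461.8235168457031, 170.50743103027344), (43.66862869262695, 17.29840087890625), 86.64673614501953)
```

View pics/scene3.png

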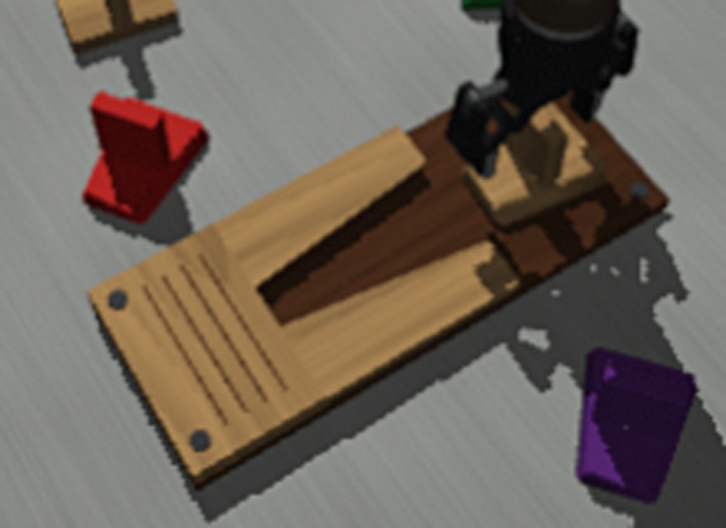

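The stop lies flat on the landing (foot top 31 mm, fin top 91 mm), still about 3 mm to the left. Next I regrip and push, correcting that on the way.

```bash
python3 -m crank '[[[0,0,0,0,255],[0,0,0,0,255],[0,0,0,0,255],[0,0,0,0,255],[0,0,0,0,255]]]'; python3 go.py .6163 .1567 .0414 -1.85;  python3 -m crank '[[[-1,8,0,0,255],[-1,12,0,0,255],[-1,14,0,0,255],[0,14,0,0,255],[0,0,0,0,255]]]'; python3 go.py .6163 .1567 .0414 -1.85
```

```text
clock: 10.22
eef_pos: [0.4615, 0.1642, 0.0425]
tool_rot: [0.718, 0.695, 0.004, 0.011]
ft_force: [-0.2, -0.0, 0.2]
grip_width: 0.0149
t 10.22 pos [0.4615 0.1642 0.0425] yaw_y -1.86 tilt [ 0.021 -0.01  -1.   ] | tool shift mm [ -2.4 154.9   4.4] turn -0.01 F [-0.2 -0.   0.2] w 0.0149 j6 1.96
clock: 10.85
eef_pos: [0.5132, 0.1589, 0.0425]
tool_rot: [0.719, 0.695, 0.004, 0.011]
ft_force: [0.8, -0.2, 0.6]
grip_width: 0.0151
t 10.85 pos [0.5132 0.1589 0.0425] yaw_y -1.89 tilt [ 0.02 -0.01 -1.  ] | tool shift mm [  1.2 103.1   3.3] turn -0.04 F [ 0.8 -0.2  0.6] w 0.0151 j6 1.91
```

```bash
python3 -m crank '[[[0,12,0.2,0,255],[0,12,0.2,0,255],[0,12,0.2,0,255],[0,10,0.2,0,255],[0,0,0,0,255]]]'; python3 go.py .6163 .1567 .0414 -1.85
```

```text
clock: 11.48
eef_pos: [0.5602, 0.157, 0.0423]
tool_rot: [0.719, 0.695, 0.002, 0.009]
ft_force: [-0.1, -0.2, 1.2]
grip_width: 0.0155
t 11.47 pos [0.5602 0.157  0.0423] yaw_y -1.87 tilt [ 0.016 -0.01  -1.   ] | tool shift mm [ 1.5 56.   1.8] turn -0.02 F [-0.1 -0.2  1.2] w 0.0155 j6 1.88
```

```bash
python3 - <<'E'
from workcell import bot
from h import *
c=bot.camera("scene");cv2.imwrite('pics/scene4.png',cv2.resize(c['img'][190:350,150:370],None,fx=3.3,fy=3.3,interpolation=cv2.INTER_CUBIC))
E
```

```text
(no output)
```

View pics/scene4.png

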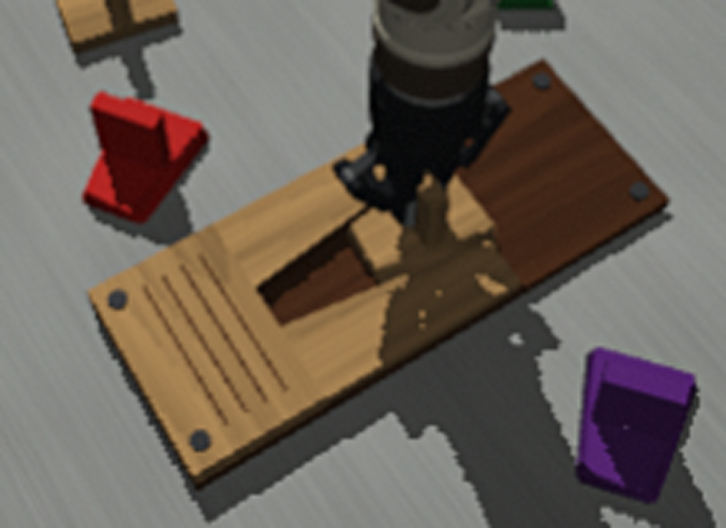

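The stop is inside the mouth and level, with the nose at about (375,255) in the crop and no side force. I carry on pushing.

```bash
python3 -m crank '[[[0.5,10,0.3,0,255],[0.5,10,0.3,0,255],[0,8,0.2,0,255],[0,6,0.2,0,255],[0,0,0,0,255]]]'; python3 go.py .6163 .1567 .0414 -1.85
```

```text
clock: 12.15
eef_pos: [0.5944, 0.157, 0.0421]
tool_rot: [0.718, 0.696, 0.001, 0.008]
ft_force: [-2.3, -0.6, 3.1]
grip_width: 0.0154
t 12.15 pos [0.5944 0.157  0.0421] yaw_y -1.83 tilt [ 0.013 -0.01  -1.   ] | tool shift mm [ 0.4 21.9  1. ] turn 0.02 F [-2.3 -0.6  3.1] w 0.0154 j6 1.87
```

```bash
python3 -m crank '[[[0,5,0,0,255],[0,4,0.2,0,255],[0,0,0,0,255]]]'; python3 go.py .6163 .1567 .0414 -1.85
```

```text
clock: 12.52
eef_pos: [0.6037, 0.1568, 0.0421]
tool_rot: [0.718, 0.696, 0.001, 0.008]
ft_force: [-2.4, -0.6, 2.6]
grip_width: 0.0153
t 12.53 pos [0.6037 0.1568 0.0421] yaw_y -1.82 tilt [ 0.012 -0.01  -1.   ] | tool shift mm [ 0.3 12.6  0.8] turn 0.03 F [-2.4 -0.6  2.6] w 0.0153 j6 1.86
```

```bash
python3 -m crank '[[[0,4,0,0,255],[0,3,0,0,255],[0,2,0,0,255]]]'; python3 go.py .6163 .1567 .0414 -1.85; python3 -m crank '[[[0,2,0,0,255]]]';python3 -m crank '[[[0,2,0,0,255]]]'; python3 go.py .6163 .1567 .0414 -1.85
```

```text
clock: 12.9
eef_pos: [0.6129, 0.1564, 0.0421]
tool_rot: [0.718, 0.696, 0.0, 0.008]
ft_force: [-3.1, 0.7, 4.0]
grip_width: 0.0156
t 12.9 pos [0.6129 0.1564 0.0421] yaw_y -1.81 tilt [ 0.011 -0.01  -1.   ] | tool shift mm [0.4 3.4 0.7] turn 0.04 F [-3.1  0.7  4. ] w 0.0156 j6 1.86
clock: 13.02
eef_pos: [0.615, 0.1564, 0.0421]
tool_rot: [0.718, 0.696, 0.0, 0.008]
ft_force: [-3.9, 0.3, 4.5]
grip_width: 0.0152
clock: 13.15
eef_pos: [0.6157, 0.1564, 0.042]
tool_rot: [0.718, 0.696, -0.001, 0.006]
ft_force: [-11.2, 0.9, 9.1]
grip_width: 0.0151
t 13.15 pos [0.6157 0.1564 0.042 ] yaw_y -1.8 tilt [ 0.008 -0.01  -1.   ] | tool shift mm [0.4 0.6 0.6] turn 0.05 F [-11.2   0.9   9.1] w 0.0151 j6 1.86
```

```bash
python3 -m crank '[[[0,2,0,0,255],[0,2,0,0,255]]]';python3 go.py .6163 .1567 .0414 -1.85
```

```text
clock: 13.4
eef_pos: [0.6155, 0.1564, 0.042]
tool_rot: [0.718, 0.696, -0.004, 0.004]
ft_force: [-12.3, 0.3, 7.3]
grip_width: 0.015
t 13.4 pos [0.6155 0.1564 0.042 ] yaw_y -1.75 tilt [-0.   -0.01 -1.  ] | tool shift mm [0.3 0.8 0.6] turn 0.1 F [-12.3   0.3   7.3] w 0.015 j6 1.86
```

It has wedged: 12 N with no further advance, at x = 0.6155 where I expected about 0.616. Now I release and retreat.

```bash
python3 -m crank '[[[0,0,0,0,255],[0,0,0,0,0],[0,0,0,0,0],[0,0,0,0,0],[0,0,0,0,0]]]';python3 -m crank '[[[0,0,-15,0,0],[0,0,-25,0,0],[0,0,-40,0,0],[0,0,-50,0,0],[0,0,-40,0,0],[-40,0,0,0,0],[-60,0,0,0,0],[-60,0,0,0,0],[-60,0,0,0,0],[-60,0,0,0,0],[0,0,0,0,0]]]'; python3 go.py .6163 .1567 .0414 -1.85
python3 - <<'E'
from workcell import bot
from h import *
for n in('top','scene'):
    c=bot.camera(n);X=cloud(c)
    cv2.imwrite(f'pics/{n}5.png',c['img'] if n=='top' else cv2.resize(c['img'][100:350,150:370],None,fx=2.3,fy=2.3,interpolation=cv2.INTER_CUBIC))
    x,y,z=X[...,0],X[...,1],X[...,2]
    hsv=cv2.cvtColor(c['img'],cv2.COLOR_BGR2HSV)
    for cx,cy,lo,hi in((.616,.157,.083,.098),(.616,.157,.026,.036),(.525,-.293,.07,.084),(.639,-.153,.07,.084)):
        k=(np.hypot(x-cx,y-cy)<.06)&(z>lo)&(z<hi);q=X[k]
        if len(q)>5: print(n,len(q),np.median(q[:,2]).round(4),cv2.minAreaRect((q[:,:2]*1000).astype(np.float32)))
E
```

```text
clock: 14.02
eef_pos: [0.6193, 0.1562, 0.042]
tool_rot: [0.718, 0.696, -0.001, 0.006]
ft_force: [0.3, 0.0, -0.3]
grip_width: 0.0848
clock: 15.4
eef_pos: [0.6126, -0.1287, 0.2344]
tool_rot: [0.717, 0.697, 0.005, 0.013]
ft_force: [-0.2, 0.6, -0.2]
grip_width: 0.0854
t 15.4 pos [ 0.6126 -0.1287  0.2344] yaw_y -1.57 tilt [ 0.026 -0.012 -1.   ] | tool shift mm [287.5  -9.3 189.7] turn 0.28 F [-0.2  0.6 -0.2] w 0.0854 j6 1.39
top 148 0.0898 ((615.3943481445312, 154.65475463867188), (52.750064849853516, 17.579042434692383), 88.1273193359375)
top 1004 0.0291 ((620.0657958984375, 157.04806518554688), (118.0885238647461, 101.83687591552734), 89.82149505615234)
top 69 0.0776 ((523.8297729492188, -307.1905212402344), (26.196062088012695, 14.851869583129883), 88.02571868896484)
scene 172 0.091 ((614.6091918945312, 159.0898895263672), (54.46138381958008, 16.731998443603516), 86.68912506103516)
scene 1252 0.0301 ((620.1981201171875, 156.82400512695312), (119.5555648803711, 103.60757446289062), 87.65731811523438)
scene 93 0.0771 ((525.111328125, -289.2347412109375), (57.41641616821289, 17.028654098510742), 86.41191864013672)
scene 113 0.0793 ((638.0159912109375, -151.97642517089844), (58.080665588378906, 16.145702362060547), 78.4437255859375)
```

View pics/top5.png

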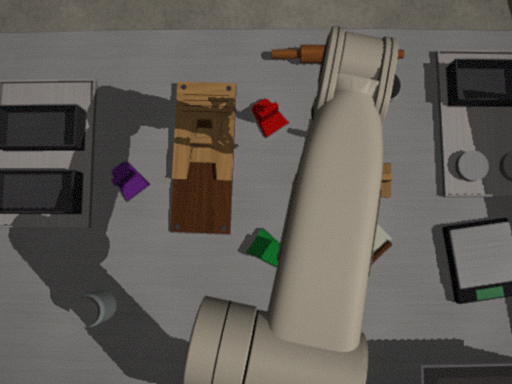

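View pics/scene5.png

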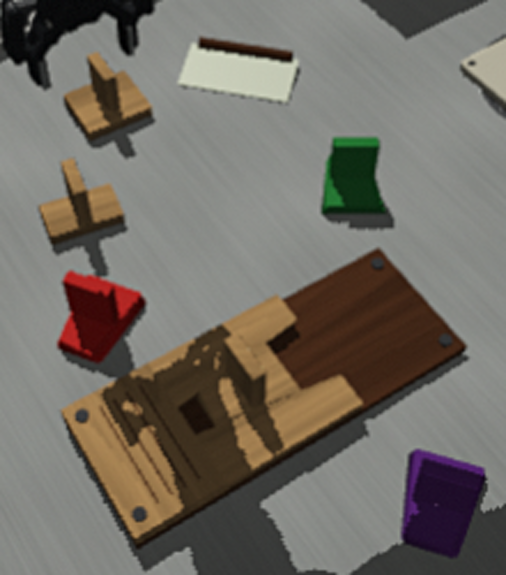

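The stop is seated within about 2 mm of the seat in both cameras, with its fin top at 90 mm. The bystanders are where they were, and the gripper is clear at z = 0.23.

```bash
python3 -c "
from workcell import bot
print(bot.job_done())"
```

```text
the job is handed in; nothing more can be done
None
```

The tapered stop is wedged in the way and released, and I handed the job in at about 15.5 s of the 48 s allowed. `job_done` reports no verdict.

I took the only stop with a trapezoidal foot, top view (315,203), and set it flat on the landing with its nose towards the way. I then regripped it and pushed it along until the force reached about 12 N with no further advance.

**Last checks:**
- **Seat:** both cameras put the fin within about 2 mm of the seat position I worked out from the board. Its top is at 90–91 mm against the 90 expected, and its yaw is within about 1.5° of the board's.
- **Bystanders:** the scene camera puts both within about 2 mm of their starting positions. In the top view the arm hid them, so that camera could not confirm it.
- **Gripper:** open and clear of everything, at a height of 0.23 m.

**Disagreements:** the two cameras differ by 2–4 mm sideways throughout. The tool also picked up a tilt of up to about 1.7° during moves, which I could not correct; it was near zero along the way at the final push.

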